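# Hang the yellow ear defenders on the rail and slide them under the shelf

### The job

Hang the yellow ear defenders by their headband over the open part of the rack's rail, one cup on each side, lowering them on rather than dropping them, and let go. Then push them along the rail until the whole width of the headband is under the little shelf, still hanging on the rail. Leave the red ear defenders and everything else on the bench where it is.

Things in the scene. Friction and masses are not known exactly. Their poses are not given: they have to be found in the camera images.
- ear_yellow: Yellow ear defenders, rigid, standing on their cups; 144 x 60 x 145 mm (x, y, z), 0.2 to 0.4 kg. Origin: centre of the underside; z up, x from cup to cup, y across the headband's width. Cups: z 0 to 80 mm, y +-30 mm, |x| 26 (inner faces, 52 mm gap) to 72 mm. Headband: arch in the xz plane, 40 mm wide in y, inner radius 62 mm about z = 67 mm, 10 mm thick; coloured crown pad 16 mm thick.
- ear_yellow_crown (a point): Middle of the underside of the yellow headband's crown pad, (0, 0, 129) mm in the ear defenders' frame, same axes; it rests on the rail. The pad (|x| below 26 mm) is 16 mm thick here: its top is 16 mm above, its flat sides 20 mm to either side in y.
- ear_red: Red ear defenders, same shape, size and frame as the yellow ones, standing on the bench. To be left alone.
- rack: Plywood rack fixed to the bench; origin: centre of its underside, y along the rail, z up. Base board 150 x 372 x 12 mm. Rail: 20 mm steel bar along y at x = 0, its top 165 mm up, from an upright at y = -171 mm (60 mm wide, 165 mm high) to an end panel at y = +171 mm (130 mm wide). Brown shelf with a red edge above the rail's +y part.
- rail_open (a point): Point on top of the rail in the middle of its open part, (0, -55, 165) mm in the rack's frame, same axes. The rail is open from above from y = -171 to +48 mm of the rack's frame.
- shelf_edge (a point): Point on top of the rail right below the shelf's red edge, (0, 50, 165) mm in the rack's frame, same axes: +y leads along the rail under the shelf. The shelf starts 2 mm before this point, reaches 135 mm past it, spans x +-70 mm; its underside is 50 mm and its top 62 mm above the rail's top.
- spray_orange: Can with an orange label, 64 mm across, 170 mm tall, upright; origin under its centre. Bystander.
- spray_white: Can with a white label, 64 mm across, 170 mm tall, upright; origin under its centre. Bystander.
- jar: Squat jar, 76 mm across, 100 mm tall, upright; origin under its centre. Bystander.
- hammer: Hammer lying on the bench along its x axis, 260 mm long, 26 mm high; origin under its middle, head at +x. Bystander.
- wrench: Steel wrench lying on the bench along its x axis, about 180 mm long, 8 mm high; origin under its middle. Bystander.
Not all that is in view belongs to the job. Leave any orange look-alike of the ear_yellow alone.

How it is judged:
On the way:
1. the yellow ear defenders hang on the open part of the rail, their headband not under the shelf, and no finger holds them (x of ear_yellow_crown in the frame of shelf_edge between -0.03 and 0.03 m and z of ear_yellow_crown in the frame of shelf_edge between -0.008 and 0.012 m and angle between ear_yellow's own z axis and vertical below 0.3 rad and angle between the y axis of ear_yellow and the y axis of rack, either way round below 0.4 rad and contact force between ear_yellow and rack above 0.5 N and y of ear_yellow_crown in the frame of shelf_edge below -0.018 m and contact force between the fingers and ear_yellow below 0.05 N), for 0.3 s.
At the end, for the whole second after the job is handed in: The yellow ear defenders hang on the rail by the headband's crown (within 30 mm of its middle, touching height to 10 mm), upright to 0.3 rad, in line with the rail to 0.4 rad, at rest (under 0.05 m/s), the headband's middle at least 18 mm past the shelf edge: its whole width under the shelf (x of ear_yellow_crown in the frame of shelf_edge between -0.03 and 0.03 m and z of ear_yellow_crown in the frame of shelf_edge between -0.008 and 0.012 m and angle between ear_yellow's own z axis and vertical below 0.3 rad and angle between the y axis of ear_yellow and the y axis of rack, either way round below 0.4 rad and contact force between ear_yellow and rack above 0.5 N and y of ear_yellow_crown in the frame of shelf_edge above 0.018 m and linear speed of ear_yellow below 0.05 m/s).
It fails at once if the yellow ear defenders are dropped or thrown (moving faster than 0.7 m/s with no finger on them) (linear speed of ear_yellow above 0.7 m/s and contact force between the fingers and ear_yellow below 0.05 N).
It fails at once if the red ear defenders or another loose thing is moved more than 40 mm, or an upright one is tipped over (distance of any of ear_red, spray_orange, spray_white, jar, hammer, wrench from where it was at the start of the episode above 0.04 m or angle between any of ear_red, spray_orange, spray_white, jar's own z axis and vertical above 0.5 rad).
It also fails if it takes over 58 s, if anything falls off the work surface, if the arm or the gripper's body presses on something with over 40 N, if the wrist force passes 120 N, or if a joint passes its speed limit or range.

### The arm

A 6-joint arm with a two-finger parallel gripper is mounted at the origin on the work surface. World frame = base frame: x ahead of the robot, y to its left, z up, the work surface at z = 0. Lengths are in m, angles in rad, forces in N, time in s.
With the tool pointing down it reaches from about 0.35 to 0.95 m from the base axis. Payload 17.4 kg.
Tool frame: the origin (TCP) lies midway between the tips of the shut fingers; the grasp point (between the pads) lies robot.grip_point_offset behind it (robot.grip_point_offset is the distance from the TCP to the grasp point, in m); z points along the fingers, y is the line along which they close (so a half turn about z gives the same grasp; the last joint's range is limited). The gripper opens to 93 mm and grips with 3 to 60 N. Pads are 15 mm wide; open, the fingers measure 128 mm over their backs; the gripper's body (75 mm by 188 mm) begins 65 mm behind the grasp point.
Start: joints at [1.243, 0.116, 1.442, -0, 1.584, -0.038], TCP at [0.193, 0.647, 0.219] pointing down, gripper open.
Joint ranges: [-2.83, 2.83], [-0.83, 2.19], [0.07, 2.5], [-1.14, 4.28], [0.01, 3], [-2.97, 2.97]. Speed limits (rad/s): [1.89, 1.89, 2.22, 3.14, 3.14, 3.14].

### API

Orientations are given as a 3x3 rotation matrix whose columns are the frame's x, y, z axes.
In Python, from workcell import robot, cams, close_job gives the robot as it stands.
- The arm moves only by the shell command python3 -m handwheel 'ROWS' [FORCE]. ROWS is JSON, a list of rows, each a list of 3 entries, a list of its own where there are three numbers: the finger opening in mm, from 0 to 93, then the shift along the tool's x, y, z in mm, then the turn about the tool's z in rad. In form: [[grip, [dx, dy, dz], roll], ...]. A call has 1 to 20 rows; each row is the pose to reach, as a shift and turn from the pose commanded when the call began, along the tool's axes at that moment; what a row does not reach only later rows make up. A row lasts 1/10 s, in which the tool goes at most 50 mm and 8.59 degrees, less where a joint would pass 70% of its speed; a pose out of reach is approached as far as the arm can. A call with a gripper value outside its range is refused whole. The fingers move at their own pace and stop on an object; FORCE is the grip in N (left out, the last holds). Time passes only in rows, so rows that repeat a pose let the fingers close. It gives the time, the measured TCP pose, the force, the opening and the grip force at its end, in the units of the state.
- robot.get_obs(): the state, without advancing time (a new reading comes with each control period).
- cams.capture(name): name is "side" or "top"; returns the picture (400x640x3 uint8, red, green, blue); there is no depth.
- cams.get_calibration(name): a dict with "vfov" (degrees; the focal length in pixels is half the picture's height over the tangent of half this angle, whatever the lens; pixels are square), "cx", "cy" (the principal point, pixels), "R" (3x3) and "t" (3): a world point X has camera coordinates R X + t. Camera axes: x right, y down, z forward; pixel columns grow to the right and rows downward; lengths in m; the calibration is good to about 2 mm. A picture is of the moment at which its call begins. get_calibration takes no time and is no camera call.
- close_job(): hands the job in; it is judged then, once.
Trained networks look in the newest picture that a camera, given by its name, has taken for a name from the list of things; names that differ only in an ending like _2 or _b are one class to them, and where a whole thing is asked for, a point or a joint stands for the part that bears it (a point fixed in the world has none). Each returns a list of dicts, best first, with "score" (0 to 1); they miss things now and then, are a little off and sometimes report something else, mostly with a low value. They report only what shows in the picture. A call takes as long as a camera call. They do not tell look-alikes from the thing itself.
- cams.spot_in(thing, camera): "rect" ([left, top, right, bottom] in pixels, round what is visible of it).
- cams.regions_of(thing, camera): "pixels" (400x640 bool, what is visible of it) and "rect" ([left, top, right, bottom] in pixels, round what is visible of it).
The state is a dict: "time_s": time; "qpos": joint angles; "joint_vel": joint speeds; "effort": joint torques, N m; "tcp_pos": TCP position; "orientation": TCP orientation; "contact_force": force on the tool from outside, world axes, zero at the start; "ft_torque": the same for the moment, N m; "finger_gap": finger opening in m; "gripper_force": force on a finger pad.
Only numpy, scipy, OpenCV 4.12 (cv2) and the standard library are available. Lean on these libraries where they do the work, as an engineer would, in place of code of your own. Each camera call takes 0.05 s, during which the arm holds its last target. There are 200 camera calls.

## Working session

There is one attempt and no reset: what is moved stays moved. The work goes in short steps, Python scripts to look and compute and a shell command to move; the robot and the scene stay as the last step left them, time stands still between calls to the robot, and variables do not carry over. Pictures are saved under pics/ and viewed, at most 12 in all, crops included, and the job is handed in when it is done.

```bash
mkdir -p pics
cat > h.py <<'E'
import numpy as np, cv2
from workcell import robot, cams, close_job
def cal(n):
    c=cams.get_calibration(n); f=200/np.tan(np.radians(c["vfov"])/2); return f,c["cx"],c["cy"],np.array(c["R"]),np.array(c["t"]),c
def proj(n,X):
    f,cx,cy,R,t,_=cal(n); p=np.atleast_2d(X)@R.T+t; return np.c_[f*p[:,0]/p[:,2]+cx,f*p[:,1]/p[:,2]+cy]
def ray(n,u,v,z):
    f,cx,cy,R,t,_=cal(n); d=R.T@np.array([(u-cx)/f,(v-cy)/f,1]); o=-R.T@t; return o+d*(z-o[2])/d[2]
def snap(n,fn=None):
    im=cams.capture(n)
    if fn: cv2.imwrite('pics/'+fn,im[:,:,::-1])
    return im
E
python3 - <<'E'
from h import *
a=snap('top');b=snap('side')
cv2.imwrite('pics/a.png',cv2.resize(np.vstack([a,b]),(480,600))[:,:,::-1]) if 0 else None
cv2.imwrite('pics/top.png',a[:,:,::-1]);cv2.imwrite('pics/side.png',b[:,:,::-1])
for n in('top','side'):
    print(n,cams.get_calibration(n))
    for k in ('ear_yellow','rack'):
        for r in cams.regions_of(k,n):
            ys,xs=np.nonzero(r['pixels']); print(n,k,round(r['score'],2),r['rect'],xs.mean().round(1),ys.mean().round(1),len(xs))
o=robot.get_obs();print(o['tcp_pos'],o['orientation'],robot.grip_point_offset,o['time_s'])
E
```

```text
top {'vfov': 46.45125875434088, 'cx': 315.9858209036009, 'cy': 209.90964279816603, 'R': array([[ 0.00890609, -0.99981231,  0.01720565],
       [-0.99256158, -0.01092811, -0.12125217],
       [ 0.12141744, -0.01599779, -0.99247261]]), 't': array([0.01833986, 0.5560004 , 1.44650073])}
top ear_yellow 0.71 [358.9, 189.9, 394.4, 235.8] 377.7 213.0 877
top ear_yellow 0.57 [349.2, 262.7, 399.2, 286.2] 376.2 273.6 817
top rack 0.74 [198.5, 175.6, 331.0, 231.1] 261.1 204.4 6615
side {'vfov': 56.78916896750725, 'cx': 322.7263853845764, 'cy': 199.42494789682604, 'R': array([[ 0.99313251, -0.11696899, -0.00246458],
       [-0.07577717, -0.62705538, -0.77528019],
       [ 0.08913831,  0.77014272, -0.63161266]]), 't': array([-0.54759458,  0.15225639,  1.31406875])}
side ear_yellow 0.97 [257.1, 230.7, 279.0, 287.5] 269.6 259.1 959
side ear_yellow 0.74 [308.6, 229.2, 354.6, 273.9] 328.2 250.0 1257
side rack 0.58 [299.4, 131.1, 348.9, 231.4] 320.8 181.8 3639
[0.19285749 0.64679498 0.21839069] [[-9.58297607e-01  2.85772065e-01 -1.53387296e-04]
 [ 2.85772103e-01  9.58297531e-01 -3.83902816e-04]
 [ 3.72819670e-05 -4.11726960e-04 -9.99999915e-01]] 0.0188 0.3
```

View pics/top.png

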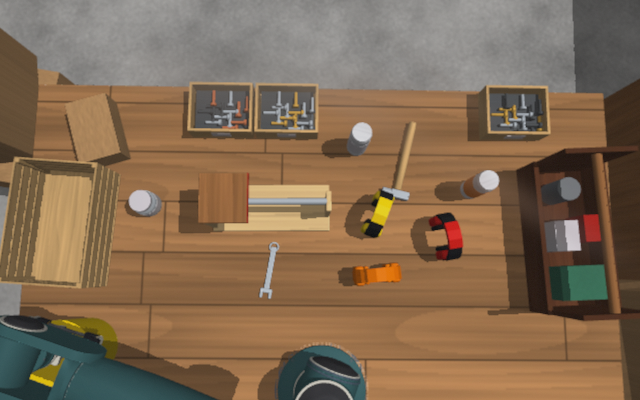

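View pics/side.png

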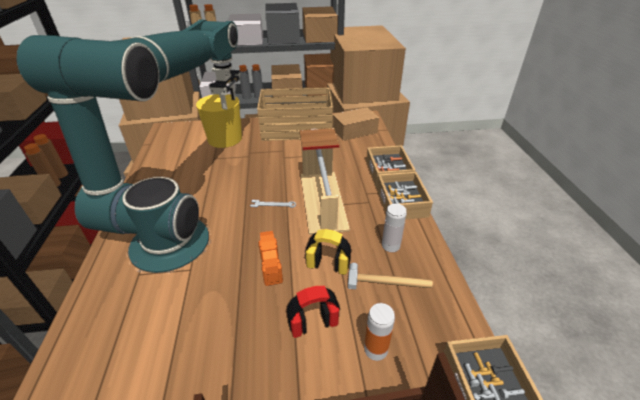

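The yellow set that fits is at top (378,213) and side (328,250), standing upright with a yellow band. The orange look-alike at top (376,274) and side (270,259) is ruled out by colour, and the red set is at top (447,237). I'll confirm this in one enlarged crop.

Run:
```python
import cv2,numpy as np
a=cv2.imread('pics/top.png')[165:295,190:480];b=cv2.imread('pics/side.png')[120:300,240:400]
a=cv2.resize(a,None,fx=2.7,fy=2.7,interpolation=2);b=cv2.resize(b,None,fx=1,fy=1)
t=cv2.imread('pics/top.png')[180:245,345:415];s=cv2.imread('pics/side.png')[220:285,295:365]
c=np.hstack([cv2.resize(t,(240,223),interpolation=2),cv2.resize(s,(240,223),interpolation=2),cv2.resize(b,(300,223))])
cv2.imwrite('pics/crop.png',np.vstack([a[:,:780],c]))
```

```text
(no output)
```

View pics/crop.png

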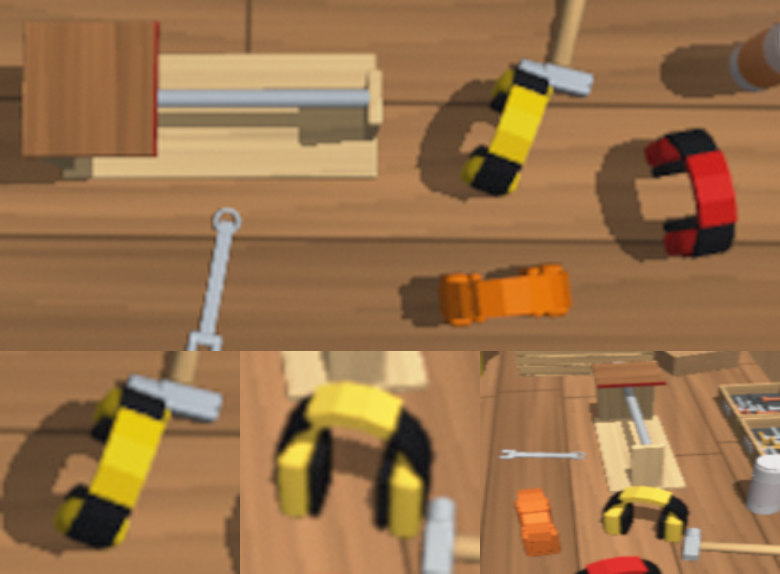

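The crop confirms it: the yellow set stands at top (378,213), with the hammer head touching near its far cup. The rail runs from the red edge (248,203) to the upright (328,201). Next I fit the poses by silhouette.

```bash
cat > fit.py <<'E'
from h import *
from scipy.optimize import minimize
def box(x0,x1,y0,y1,z0,z1): return np.array([[x,y,z] for x in(x0,x1) for y in(y0,y1) for z in(z0,z1)])/1e3
EAR=[box(26,72,-30,30,0,80),box(-72,-26,-30,30,0,80)]
an=np.linspace(0,np.pi,13)
for a,b in zip(an[:-1],an[1:]):
    EAR.append(np.array([[r*np.cos(t),y,67+r*np.sin(t)] for t in(a,b) for r in(62,72) for y in(-20,20)])/1e3)
EAR.append(box(-26,26,-20,20,129,145))
RACK=[box(-75,75,-186,186,0,12),box(-10,10,-171,171,145,165),box(-30,30,-186,-171,12,165),box(-65,65,171,186,12,215),box(-70,70,48,185,215,227)]
def render(n,parts,p):
    c,s=np.cos(p[2]),np.sin(p[2]);R=np.array([[c,-s,0],[s,c,0],[0,0,1]]);S=4
    m=np.zeros((400*S,640*S),np.uint8)
    for P in parts:
        uv=proj(n,P@R.T+[p[0],p[1],p[3] if len(p)>3 else 0])
        cv2.fillConvexPoly(m,cv2.convexHull(((uv+.5)*S).astype(np.int32)),255)
    return cv2.resize(m,(640,400),interpolation=cv2.INTER_AREA)/255.
def fit(parts,masks,p0,st=(.02,.02,.2)):
    def cost(p):
        k=0
        for n,M in masks.items():
            r=render(n,parts,p); k+=1-np.minimum(r,M).sum()/np.maximum(r,M).sum()
        return k
    best=None
    for _ in range(2):
        p0=np.array(p0,float)
        sx=np.vstack([p0]+[p0+np.eye(3)[i]*st[i] for i in range(3)])
        r=minimize(cost,p0,method='Nelder-Mead',options=dict(initial_simplex=sx,maxiter=90,xatol=2e-4,fatol=1e-4));p0=r.x
        st=tuple(np.array(st)/3)
    return r.x,r.fun
E
cat > m.py <<'E'
from fit import *
a=snap('top');b=snap('side')
# top yellow at (378,213), side at (328,250)
pick={'ear_yellow':{'top':(378,213),'side':(328,250)},'rack':{'top':(261,204),'side':(321,182)}}
for k,parts in(('ear_yellow',EAR),('rack',RACK)):
    ms={}
    for n,q in pick[k].items():
        rs=[r for r in cams.regions_of(k,n)]
        r=min(rs,key=lambda r:np.hypot((r['rect'][0]+r['rect'][2])/2-q[0],(r['rect'][1]+r['rect'][3])/2-q[1])); ms[n]=r['pixels'].astype(float);print(k,n,r['rect'])
    u,v=pick[k]['top'];g=ray('top',u,v,.12)
    for nm in (ms,{'top':ms['top']},{'side':ms['side']}):
        p,f=fit(parts,nm,[g[0],g[1],1.2 if k=='ear_yellow' else 0.0]);print(k,list(nm),p.round(4),round(f,3))
        if len(nm)==2:P=p
    for n,im in(('top',a),('side',b)):
        r=(render(n,parts,P)>.5).astype(np.uint8);cs,_=cv2.findContours(r,0,2);
        im[:]=cv2.drawContours(im.copy(),cs,-1,(0,255,255),1)
t=cv2.resize(a[165:295,190:410],(780,461),interpolation=0)[:300];cv2.imwrite('pics/fit.png',np.vstack([t,np.hstack([cv2.resize(b[120:300,240:400],(270,300)),cv2.resize(a[175:245,340:410],(255,300)),cv2.resize(b[220:285,295:365],(255,300))])])[:,:,::-1])
E
python3 m.py
```

```text
ear_yellow top [350.6, 261.6, 403.1, 285.1]
ear_yellow side [259.4, 230.2, 280.7, 287.0]Traceback (most recent call last):
  File "m.py", line 12, in <module>
    p,f=fit(parts,nm,[g[0],g[1],1.2 if k=='ear_yellow' else 0.0]);print(k,list(nm),p.round(4),round(f,3))
        ~~~^^^^^^^^^^^^^^^^^^^^^^^^^^^^^^^^^^^^^^^^^^^^^^^^^^^^^^
  File "fit.py", line 27, in fit
    r=minimize(cost,p0,method='Nelder-Mead',options=dict(initial_simplex=sx,maxiter=90,xatol=2e-4,fatol=1e-4));p0=r.x
    res = _minimize_neldermead(fun, x0, args, callback, bounds=bounds,
                               **options)
    fsim[j] = func(sim[j])
              ~~~~^^^^^^^^
    fx = function(np.copy(x), *(wrapper_args + args))
  File "fit.py", line 21, in cost
    r=render(n,parts,p); k+=1-np.minimum(r,M).sum()/np.maximum(r,M).sum()
  File "fit.py", line 14, in render
    uv=proj(n,P@R.T+[p[0],p[1],p[3] if len(p)>3 else 0])
  File "h.py", line 6, in proj
    f,cx,cy,R,t,_=cal(n); p=np.atleast_2d(X)@R.T+t; return np.c_[f*p[:,0]/p[:,2]+cx,f*p[:,1]/p[:,2]+cy]
                  ~~~^^^
  File "h.py", line 4, in cal
    c=cams.get_calibration(n); f=200/np.tan(np.radians(c["vfov"])/2); return f,c["cx"],c["cy"],np.array(c["R"]),np.array(c["t"]),c
ValueError: time passes only in moves, steps and waits
```

The network missed the yellow set this time, so I'll retry until a detection lands there, and cache the calibration.

```bash
sed -i 's/^def cal(n):/import functools\n@functools.lru_cache(None)\ndef cal(n):/' h.py
python3 - <<'E'
s=open('m.py').read()
i=s.index("        rs=[");j=s.index("    u,v=pick")
s=s[:i]+"""        for _ in range(6):
            snap(n)
            rs=[r for r in cams.regions_of(k,n) if np.hypot((r['rect'][0]+r['rect'][2])/2-q[0],(r['rect'][1]+r['rect'][3])/2-q[1])<15]
            if rs: break
        ms[n]=rs[0]['pixels'].astype(float);print(k,n,rs[0]['rect'])
"""+s[j:]
open('m.py','w').write(s)
E
python3 m.py
```

```text
ear_yellow top [355.9, 189.9, 393.0, 232.6]
ear_yellow side [309.1, 230.5, 352.6, 272.6]
ear_yellow ['top', 'side'] [ 0.5454 -0.168  -0.363 ] 0.311
ear_yellow ['top'] [ 0.5438 -0.1673 -0.3856] 0.132
ear_yellow ['side'] [ 0.5468 -0.1693 -0.3122] 0.162
rack top [196.4, 173.1, 331.4, 229.9]
rack side [299.1, 130.3, 348.1, 232.4]
rack ['top', 'side'] [0.5677 0.1697 0.0064] 0.082
rack ['top'] [0.5666 0.1697 0.0158] 0.02
rack ['side'] [0.5689 0.1704 0.0056] 0.052
```

View pics/fit.png

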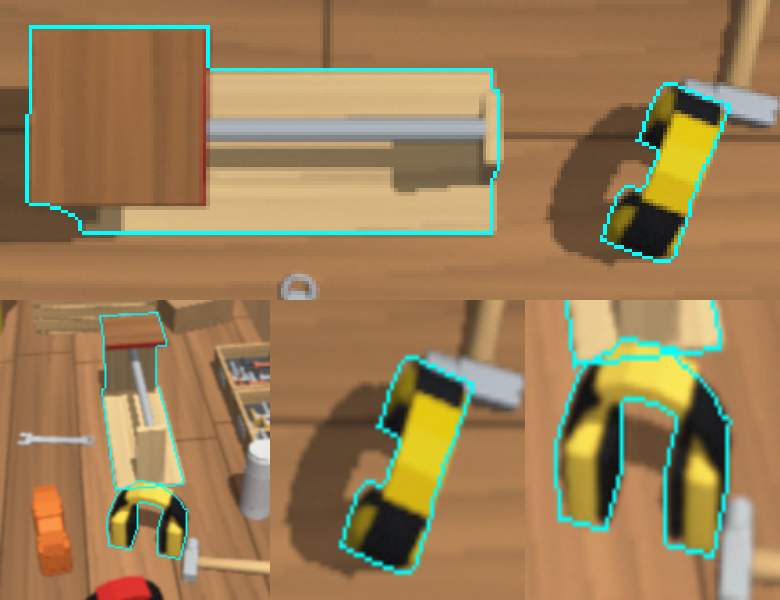

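The silhouettes fit well. The yellow set is at (0.545,-0.168) with yaw -0.37, and the rack is at (0.568,0.170) with yaw about 0.01. I'll grip the crown pad across y with the tips about 3 mm above its underside.

```bash
cat > go.py <<'E'
import sys
from h import *
# usage: go.py x y z yawdeg-of-tool-y(rad)
x,y,z,a=map(float,sys.argv[1:5]); o=robot.get_obs(); R=np.array(o['orientation'])
d=R.T@(np.array([x,y,z])-o['tcp_pos'])*1e3; w=np.arctan2(R[1,1],R[0,1])
r=-(a-w); r=(r+np.pi)%(2*np.pi)-np.pi
print('shift mm',d.round(1),'roll',round(r,3),'| tcp',np.round(o['tcp_pos'],4),'yaw',round(w,3),'gap',o['finger_gap'],'F',np.round(o['contact_force'],1),'grip',o['gripper_force'],'t',o['time_s'])
E
python3 go.py .545 -.168 .32 1.20;python3 go.py .545 -.168 .1325 1.20
```

```text
shift mm [-570.3 -680.3 -101.4] roll 0.081 | tcp [0.1929 0.6469 0.2187] yaw 1.281 gap 0.09323299143821212 F [-0.1  0.1 -0.8] grip 0.0 t 1.0
shift mm [-570.3 -680.3   86.1] roll 0.081 | tcp [0.1929 0.6469 0.2187] yaw 1.281 gap 0.09323299143821212 F [-0.1  0.1 -0.8] grip 0.0 t 1.0
```

```bash
python3 -m handwheel '[[93,[0,0,-50],0],[93,[0,0,-101],0],[93,[-570,-680,-101],0.08],[93,[-570,-680,-101],0.08],[93,[-570,-680,-101],0.08],[93,[-570,-680,-101],0.08],[93,[-570,-680,-101],0.08],[93,[-570,-680,-101],0.08],[93,[-570,-680,-101],0.08],[93,[-570,-680,-101],0.08],[93,[-570,-680,-101],0.08],[93,[-570,-680,-101],0.08],[93,[-570,-680,-101],0.08],[93,[-570,-680,-101],0.08],[93,[-570,-680,-101],0.08],[93,[-570,-680,-101],0.08],[93,[-570,-680,-101],0.08],[93,[-570,-680,-101],0.08],[93,[-570,-680,-101],0.08],[93,[-570,-680,-101],0.08]]' 25; python3 go.py .545 -.168 .1325 1.20
```

```text
time_s: 3.0
tcp_pos: [0.5453, -0.1705, 0.3194]
orientation: [[-0.932, 0.363, -0.0], [0.363, 0.932, -0.0], [0.0, -0.0, -1.0]]
contact_force: [0.2, 1.4, -0.1]
finger_gap: 0.093
gripper_force: 0.0
shift mm [  1.2   2.3 186.9] roll -0.0 | tcp [ 0.5453 -0.1705  0.3194] yaw 1.2 gap 0.09300808983917887 F [ 0.2  1.4 -0.1] grip 0.0 t 3.0
```

```bash
python3 -m handwheel '[[93,[0,0,40],0],[93,[0,0,80],0],[93,[0,0,120],0],[93,[0,0,140],0],[93,[0,0,160],0],[93,[0,0,170],0],[93,[0,0,180],0],[93,[0,0,187],0],[93,[0,0,187],0],[93,[0,0,187],0]]'; python3 -m handwheel '[[30,[0,0,0],0],[30,[0,0,0],0],[30,[0,0,0],0],[30,[0,0,0],0],[30,[0,0,0],0],[30,[0,0,0],0],[30,[0,0,0],0],[30,[0,0,0],0]]' 30
python3 - <<'E'
from h import *
a=snap('top');b=snap('side')
cv2.imwrite('pics/grasp.png',np.hstack([cv2.resize(a[160:260,330:430],(400,400)),cv2.resize(b[190:290,280:380],(400,400))])[:,:,::-1])
E
```

```text
time_s: 4.0
tcp_pos: [0.545, -0.1677, 0.1333]
orientation: [[-0.932, 0.361, 0.001], [0.361, 0.932, -0.0], [-0.001, 0.0, -1.0]]
contact_force: [-0.4, -0.1, -0.1]
finger_gap: 0.0929
gripper_force: 0.0
time_s: 4.8
tcp_pos: [0.5448, -0.1677, 0.1327]
orientation: [[-0.932, 0.361, -0.0], [0.361, 0.932, -0.0], [-0.0, -0.0, -1.0]]
contact_force: [-0.8, -0.0, 0.3]
finger_gap: 0.0396
gripper_force: 30.0
```

View pics/grasp.png

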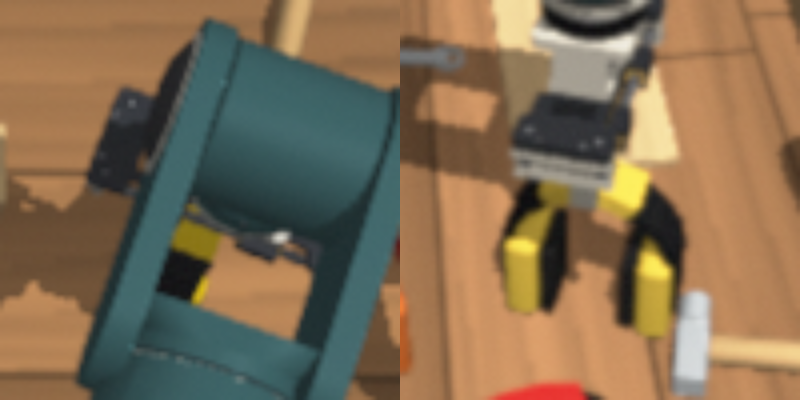

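The pads hold the band at a 39.6 mm gap and centred on the crown (side crop, about (570,195)). Lift straight up.

```bash
python3 -m handwheel '[[30,[0,0,-15],0],[30,[0,0,-40],0],[30,[0,0,-70],0],[30,[0,0,-100],0],[30,[0,0,-130],0],[30,[0,0,-160],0],[30,[0,0,-190],0],[30,[0,0,-200],0],[30,[0,0,-200],0]]'; python3 go.py .568 .12 .333 1.58
```

```text
time_s: 5.8
tcp_pos: [0.545, -0.1677, 0.3341]
orientation: [[-0.932, 0.361, 0.002], [0.361, 0.932, -0.001], [-0.002, 0.0, -1.0]]
contact_force: [0.8, 0.2, -3.9]
finger_gap: 0.0398
gripper_force: 29.9
shift mm [ 82.5 276.6   0.9] roll -0.379 | tcp [ 0.545  -0.1677  0.3341] yaw 1.201 gap 0.039797212320961624 F [ 0.8  0.2 -3.9] grip 29.93668291484937 t 5.8
```

```bash
python3 -m handwheel '[[30,[6,20,0],-0.03],[30,[14,50,0],-0.08],[30,[24,80,0],-0.12],[30,[33,110,0],-0.16],[30,[42,140,0],-0.2],[30,[51,170,0],-0.24],[30,[60,200,0],-0.28],[30,[69,230,0],-0.32],[30,[77,258,0],-0.36],[30,[82,272,0],-0.38],[30,[82.5,276.5,0],-0.38],[30,[82.5,276.5,0],-0.38],[30,[82.5,276.5,0],-0.38]]'; python3 go.py .568 .12 .19 1.58
python3 - <<'E'
from h import *
a=snap('top');b=snap('side')
cv2.imwrite('pics/above.png',np.hstack([cv2.resize(a[140:260,180:340],(400,300)),cv2.resize(b[80:260,240:400],(400,300))])[:,:,::-1])
o=np.array([.568,.12,0])
print('rail pts side',proj('side',[[.5677,.0,.165],[.5677,.21,.165]]).round(1))
E
```

```text
time_s: 7.1
tcp_pos: [0.5678, 0.119, 0.3323]
orientation: [[-1.0, -0.009, -0.0], [-0.009, 1.0, -0.0], [0.0, -0.0, -1.0]]
contact_force: [-0.5, 0.1, -4.1]
finger_gap: 0.0396
gripper_force: 29.9
shift mm [ -0.2   1.  142.3] roll -0.0 | tcp [0.5678 0.119  0.3323] yaw 1.58 gap 0.03964988499544586 F [-0.5  0.1 -4.1] grip 29.937500241212547 t 7.1
rail pts side [[327.4 193.9]
 [320.4 160.3]]
```

View pics/above.png

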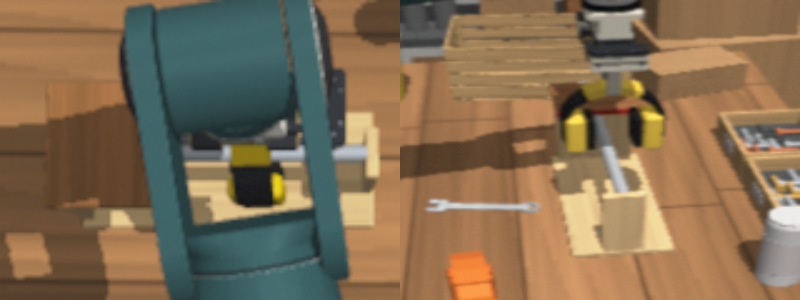

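The set hangs level above the rail with the cups either side of it (side crop, cups at 578 and 645, rail at about 610). Lower it, slowing near contact.

```bash
python3 -m handwheel '[[30,[0,0,25],0],[30,[0,0,55],0],[30,[0,0,85],0],[30,[0,0,110],0],[30,[0,0,130],0],[30,[0,0,145],0],[30,[0,0,153],0],[30,[0,0,157],0],[30,[0,0,159],0],[30,[0,0,159],0]]'; python3 -m handwheel '[[30,[0,0,1],0],[30,[0,0,2],0],[30,[0,0,3],0],[30,[0,0,3],0]]'
```

```text
time_s: 8.2
tcp_pos: [0.568, 0.12, 0.1742]
orientation: [[-1.0, -0.01, 0.001], [-0.01, 1.0, 0.0], [-0.001, 0.0, -1.0]]
contact_force: [-0.2, 0.3, -3.4]
finger_gap: 0.0396
gripper_force: 29.9
time_s: 8.6
tcp_pos: [0.5678, 0.12, 0.1706]
orientation: [[-1.0, -0.01, -0.0], [-0.01, 1.0, -0.0], [0.0, -0.0, -1.0]]
contact_force: [0.5, -0.2, -3.4]
finger_gap: 0.0396
gripper_force: 29.9
```

```bash
python3 -m handwheel '[[30,[0,0,1],0],[30,[0,0,1],0],[30,[0,0,2],0],[30,[0,0,2],0]]'; python3 -m handwheel '[[30,[0,0,0.5],0],[30,[0,0,1],0],[30,[0,0,1],0]]'
```

```text
time_s: 9.0
tcp_pos: [0.5678, 0.12, 0.1685]
orientation: [[-1.0, -0.01, -0.0], [-0.01, 1.0, -0.0], [0.0, -0.0, -1.0]]
contact_force: [0.2, 0.3, -3.6]
finger_gap: 0.0399
gripper_force: 29.9
time_s: 9.3
tcp_pos: [0.5679, 0.1199, 0.1683]
orientation: [[-1.0, -0.01, 0.001], [-0.01, 1.0, 0.0], [-0.001, 0.0, -1.0]]
contact_force: [-2.8, -0.4, 3.9]
finger_gap: 0.0397
gripper_force: 30.0
```

Contact: the vertical force went from -3.6 to +3.9 N at TCP z = 0.168. Release, then wait.

```bash
python3 -m handwheel '[[44,[0,0,0],0],[50,[0,0,0],0],[60,[0,0,0],0],[64,[0,0,0],0],[64,[0,0,0],0],[64,[0,0,0],0],[64,[0,0,0],0]]'; python3 -m handwheel '[[64,[0,0,-8],0],[64,[0,0,-20],0],[64,[0,0,-50],0],[64,[0,0,-90],0],[64,[0,0,-90],0]]'
cat > look.py <<'E'
import sys
from fit import *
a=snap('top');b=snap('side')
cv2.imwrite('pics/'+sys.argv[1],np.hstack([cv2.resize(a[140:260,180:340],(400,300)),cv2.resize(b[80:260,240:400],(400,300))])[:,:,::-1])
E
python3 look.py hung.png; python3 go.py .568 .05 .26 0
```

```text
time_s: 10.0
tcp_pos: [0.5679, 0.12, 0.1677]
orientation: [[-1.0, -0.01, 0.0], [-0.01, 1.0, 0.0], [-0.0, 0.0, -1.0]]
contact_force: [0.3, 1.0, -0.2]
finger_gap: 0.0639
gripper_force: 0.0
time_s: 10.5
tcp_pos: [0.5691, 0.1202, 0.2646]
orientation: [[-1.0, -0.01, 0.008], [-0.01, 1.0, 0.001], [-0.008, 0.001, -1.0]]
contact_force: [-0.1, -0.2, 0.7]
finger_gap: 0.0641
gripper_force: 0.0
shift mm [  0.9 -70.   -0.7] roll 1.581 | tcp [0.5681 0.12   0.2593] yaw 1.581 gap 0.06380032343811662 F [ 0.2 -0.6 -0.4] grip 0.0 t 10.6
```

View pics/hung.png

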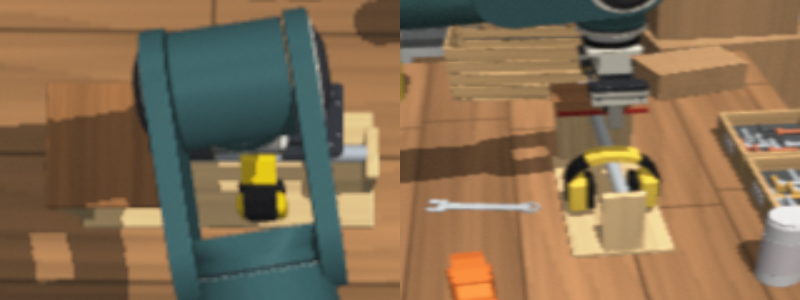

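It hangs upright on the rail (side crop (612,180)), released, with the crown about 0.10 m before the edge. To push, I'll turn the tool a quarter turn and straddle the rail with the fingers, so both sides of the band get pushed evenly.

```bash
python3 -c "
from h import *;print(robot.get_obs()['qpos'])"; python3 go.py .568 .06 .258 0.01
```

```text
[ 1.64279879e-01 -9.87603752e-02  1.59247844e+00  1.24320621e-05
  1.64547953e+00 -1.41678821e+00]
shift mm [  0.8 -60.    1.3] roll 1.571 | tcp [0.5681 0.12   0.2593] yaw 1.581 gap 0.06380032343811662 F [ 0.2 -0.6 -0.4] grip 0.0 t 10.6
```

```bash
python3 -m handwheel '[[40,[0,-20,0],0.14],[40,[0,-45,0],0.28],[40,[1,-60,0],0.42],[40,[1,-60,0],0.56],[40,[1,-60,0],0.7],[40,[1,-60,0],0.84],[40,[1,-60,0],0.98],[40,[1,-60,0],1.12],[40,[1,-60,0],1.26],[40,[1,-60,0],1.4],[40,[1,-60,0],1.54],[40,[1,-60,0],1.57],[40,[1,-60,0],1.57],[40,[1,-60,0],1.57]]'; python3 go.py .568 .06 .159 0.01
```

```text
time_s: 12.0
tcp_pos: [0.5673, 0.0599, 0.2573]
orientation: [[-0.014, 1.0, -0.001], [1.0, 0.014, -0.0], [-0.0, -0.001, -1.0]]
contact_force: [-0.5, 0.4, 0.5]
finger_gap: 0.04
gripper_force: 0.0
shift mm [ 0.   0.7 98.3] roll 0.004 | tcp [0.5673 0.0599 0.2573] yaw 0.014 gap 0.040031536538229405 F [-0.5  0.4  0.5] grip 0.0 t 12.0
```

```bash
python3 -m handwheel '[[40,[0,0.5,30],0],[40,[0,0.5,60],0],[40,[0,0.5,85],0],[40,[0,0.5,95],0],[40,[0,0.5,98],0],[40,[0,0.5,98],0],[40,[0,0.5,98],0]]'; python3 -m handwheel '[[40,[6,0,0],0],[40,[12,0,0],0],[40,[18,0,0],0],[40,[24,0,0],0],[40,[28,0,0],0],[40,[32,0,0],0],[40,[36,0,0],0],[40,[40,0,0],0],[40,[44,0,0],0],[40,[48,0,0],0],[40,[52,0,0],0],[40,[56,0,0],0],[40,[60,0,0],0]]'; python3 go.py .568 .19 .159 0.01
```

```text
time_s: 12.7
tcp_pos: [0.5685, 0.06, 0.1611]
orientation: [[-0.011, 1.0, 0.002], [1.0, 0.011, 0.0], [0.0, 0.002, -1.0]]
contact_force: [0.4, -0.7, 0.0]
finger_gap: 0.0401
gripper_force: 0.0
time_s: 14.0
tcp_pos: [0.5673, 0.1203, 0.1596]
orientation: [[-0.011, 1.0, -0.0], [1.0, 0.011, 0.0], [0.0, -0.0, -1.0]]
contact_force: [0.9, -1.5, 0.4]
finger_gap: 0.0399
gripper_force: 1.0
shift mm [69.7  1.5  0.6] roll 0.001 | tcp [0.5673 0.1203 0.1596] yaw 0.011 gap 0.03985929855865696 F [ 0.9 -1.5  0.4] grip 0.9790849965065718 t 14.0
```

```bash
python3 -m handwheel '[[40,[4,0,0],0],[40,[8,0,0],0],[40,[12,0,0],0],[40,[16,0,0],0],[40,[20,0,0],0],[40,[24,0,0],0],[40,[28,0,0],0],[40,[32,0,0],0],[40,[36,0,0],0],[40,[40,0,0],0],[40,[44,0,0],0],[40,[48,0,0],0],[40,[52,0,0],0],[40,[56,0,0],0],[40,[60,0,0],0],[40,[60,0,0],0]]'; python3 look.py pushed.png; python3 go.py .568 .21 .159 0.01
```

```text
time_s: 15.6
tcp_pos: [0.5666, 0.1805, 0.1596]
orientation: [[-0.011, 1.0, -0.0], [1.0, 0.011, 0.0], [0.0, 0.0, -1.0]]
contact_force: [-0.2, 0.3, 0.3]
finger_gap: 0.0398
gripper_force: 0.0
shift mm [29.8  1.7  0.7] roll 0.001 | tcp [0.5666 0.1802 0.1597] yaw 0.011 gap 0.040023286162585915 F [ 0.2  0.2 -1.3] grip 0.0 t 15.7
```

View pics/pushed.png

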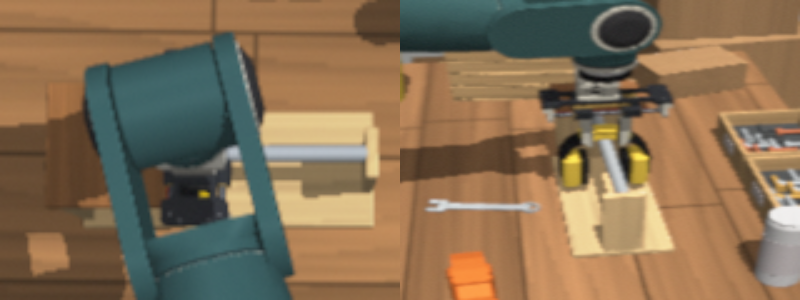

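It is straight and upright, with the crown about 10 mm short of the edge. Static pushing ends at the shelf edge with no margin, since the finger cannot pass under it. So I'll back off and give a brisk push (about 0.3 m/s) that stops short of the shelf, letting the band slide the last centimetre.

```bash
python3 -m handwheel '[[40,[-20,1,0],0],[40,[-40,1,0],0],[40,[-40,1,0],0],[40,[-40,1,0],0],[40,[-40,1,0],0]]'; python3 -m handwheel '[[40,[30,0,0],0],[40,[62,0,0],0],[40,[62,0,0],0],[40,[62,0,0],0],[40,[62,0,0],0]]';  python3 -m handwheel '[[40,[-20,0,0],0],[40,[-50,0,0],0],[40,[-90,0,0],0],[40,[-120,0,0],0],[40,[-120,0,-40],0],[40,[-120,0,-80],0],[40,[-120,0,-80],0],[40,[-120,0,-80],0]]'
cat > m2.py <<'E'
import sys
from fit import *
for _ in range(5):
    b=snap('side'); rs=[r for r in cams.regions_of('ear_yellow','side') if abs((r['rect'][0]+r['rect'][2])/2-325)<25 and r['rect'][1]<220]
    if rs: break
print([(r['score'],r['rect']) for r in rs])
# band front (-y) yellow pad upper edge: print model projection for candidate crown y
for y in (.22,.23,.24,.25,.26):
    print(y, proj('side',[[.568-.05,y-.03,.036],[.568+.05,y-.03,.036],[.568,y-.02,.181],[.568,y-.02,.165]]).round(1).tolist())
cv2.imwrite('pics/'+sys.argv[1],cv2.resize(b[110:215,270:375],(590,590),interpolation=2)[:,:,::-1])
E
python3 m2.py fin1.png
```

```text
time_s: 16.2
tcp_pos: [0.5681, 0.1405, 0.1597]
orientation: [[-0.011, 1.0, 0.0], [1.0, 0.011, 0.0], [0.0, 0.0, -1.0]]
contact_force: [-0.6, -0.4, 0.5]
finger_gap: 0.0399
gripper_force: 0.0
time_s: 16.7
tcp_pos: [0.5673, 0.2017, 0.1596]
orientation: [[-0.011, 1.0, -0.0], [1.0, 0.011, -0.0], [-0.0, -0.0, -1.0]]
contact_force: [0.5, -0.4, -1.0]
finger_gap: 0.0399
gripper_force: 0.0
time_s: 17.5
tcp_pos: [0.5689, 0.0813, 0.2403]
orientation: [[-0.01, 1.0, 0.002], [1.0, 0.01, 0.0], [0.0, 0.002, -1.0]]
contact_force: [0.0, 0.1, -0.8]
finger_gap: 0.0396
gripper_force: 0.0
[(0.92, [303.7, 151.3, 339.4, 187.0])]
0.22 [[308.9, 190.9], [333.6, 189.1], [320.8, 158.2], [320.8, 161.7]]
0.23 [[308.7, 189.4], [333.2, 187.6], [320.5, 156.8], [320.5, 160.3]]
0.24 [[308.5, 187.9], [332.9, 186.1], [320.2, 155.4], [320.2, 158.9]]
0.25 [[308.2, 186.4], [332.6, 184.7], [319.9, 154.0], [319.9, 157.5]]
0.26 [[308.0, 185.0], [332.2, 183.2], [319.6, 152.6], [319.7, 156.1]]
```

View pics/fin1.png

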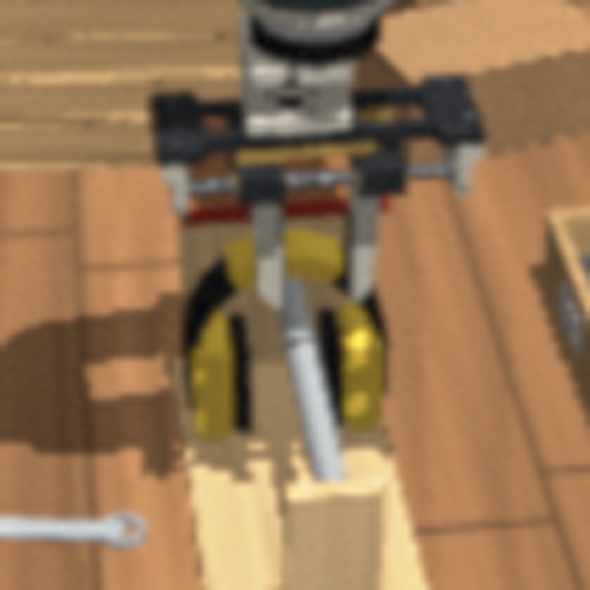

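By cup-bottom rows (187.8 and 186.5) the crown is at y of about 0.24, around 20 mm past the edge. That is close to the limit, so I'll clear the view and measure it relative to the rack.

```bash
python3 -m handwheel '[[40,[-30,-30,-40],0],[40,[-60,-70,-60],0],[40,[-90,-110,-60],0],[40,[-120,-150,-60],0],[40,[-150,-190,-60],0],[40,[-150,-200,-60],0],[40,[-150,-200,-60],0]]' | head -2
cat > m3.py <<'E'
from fit import *
for i in range(3):
    b=snap('side'); rs=[r for r in cams.regions_of('ear_yellow','side') if abs((r['rect'][0]+r['rect'][2])/2-325)<25 and r['rect'][1]<220]
    if not rs: continue
    M=rs[0]['pixels'].astype(float)
    H=[np.c_[P[:,:2],P[:,2]+.036] for P in EAR]
    # the upright and rail hide part of the ear
    occ=np.maximum(render('side',RACK[1:3],[.568,.170,.008]),0); M2=M*(occ<.5)
    r0=render
    def cost(p): 
        r=render('side',H,p)*(occ<.5); return 1-np.minimum(r,M2).sum()/np.maximum(r,M2).sum()
    r=minimize(cost,[.568,.235,0.0],method='Nelder-Mead',options=dict(initial_simplex=[[.568,.235,0],[.578,.235,0],[.568,.25,0],[.568,.235,.15]],xatol=2e-4,fatol=1e-4))
    print(rs[0]['rect'],r.x.round(4),round(r.fun,3))
    h=cv2.cvtColor(b,cv2.COLOR_RGB2HSV);red=((h[...,0]<6)|(h[...,0]>174))&(h[...,1]>150)&(h[...,2]>70);red[170:]=0;red[:120]=0;red[:,:295]=0;red[:,350:]=0
    ys,xs=np.nonzero(red);print('red',ys.min(),ys.max(),ys.mean().round(2),xs.mean().round(1),'model',proj('side',[[.568,.2177,.215],[.568,.2177,.227]]).round(2).tolist())
cv2.imwrite('pics/fin2.png',cv2.resize(b[110:215,270:375],(590,590),interpolation=2)[:,:,::-1])
E
python3 m3.py
```

```text
time_s: 18.3
tcp_pos: [0.3686, -0.0712, 0.2991]
[305.6, 150.3, 339.6, 185.7] [ 0.5685  0.2404 -0.0696] 0.163
red 145 149 146.98 320.1 model [[320.21, 148.04], [320.19, 145.28]]
[305.3, 152.9, 339.5, 184.4] [ 0.5678  0.2426 -0.0436] 0.161
red 145 149 147.04 319.5 model [[320.21, 148.04], [320.19, 145.28]]
[308.0, 151.6, 339.9, 187.7] [ 0.5686  0.241  -0.0355] 0.176
red 145 149 147.0 319.9 model [[320.21, 148.04], [320.19, 145.28]]
```

View pics/fin2.png

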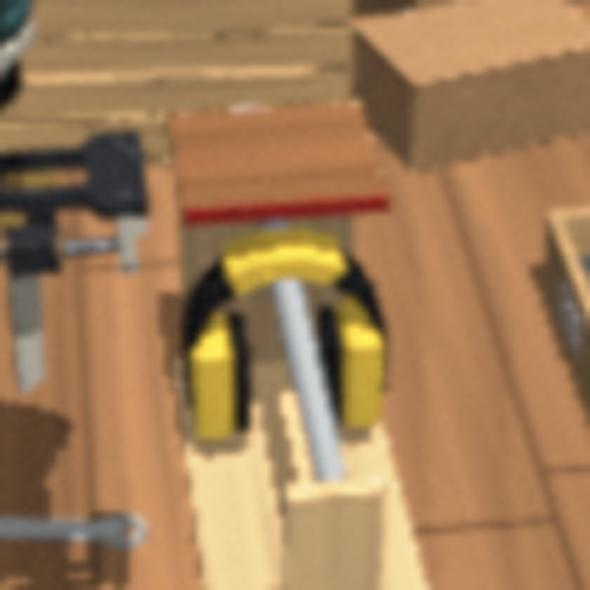

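The fits give y of about 0.241 against an edge at 0.218 to 0.220. That is hanging straight and past the edge, but the margin is only a few mm. I'll touch the shelf's front edge with the fingertips above band height to locate it, then use that to give another brisk push right up to the edge.

```bash
python3 go.py .568 .17 .30 0.01; python3 go.py .568 .17 .191 0.01
```

```text
shift mm [237.4 199.9  -1.1] roll 0.002 | tcp [ 0.3709 -0.0698  0.2991] yaw 0.012 gap 0.03996772085487546 F [-0.9 -0.3  0.1] grip 0.0 t 18.6
shift mm [237.4 200.1 107.9] roll 0.002 | tcp [ 0.3709 -0.0698  0.2991] yaw 0.012 gap 0.03996772085487546 F [-0.9 -0.3  0.1] grip 0.0 t 18.6
```

```bash
python3 -m handwheel '[[40,[30,26,0],0],[40,[62,53,0],0],[40,[95,80,0],0],[40,[128,107,0],0],[40,[160,135,0],0],[40,[192,162,0],0],[40,[222,187,0],0],[40,[237,200,0],0],[40,[237,200,0],0],[40,[237,200,40],0],[40,[237,200,75],0],[40,[237,200,100],0],[40,[237,200,107],0],[40,[237,200,107],0]]' | head -2; for i in 1 ; do python3 -m handwheel '[[40,[8,0,0],0],[40,[16,0,0],0],[40,[24,0,0],0],[40,[30,0,0],0],[40,[34,0,0],0],[40,[34,0,0],0]]'|sed -n 2,4p; done;  python3 -m handwheel '[[40,[1,0,0],0],[40,[2,0,0],0],[40,[2,0,0],0]]'|sed -n 2,4p
```

```text
time_s: 20.0
tcp_pos: [0.5674, 0.1688, 0.1921]
tcp_pos: [0.5673, 0.2036, 0.1927]
orientation: [[-0.012, 1.0, -0.0], [1.0, 0.012, 0.0], [0.0, -0.0, -1.0]]
contact_force: [-0.5, -0.2, 0.1]
tcp_pos: [0.5674, 0.2049, 0.1927]
orientation: [[-0.011, 1.0, 0.0], [1.0, 0.011, -0.0], [-0.0, 0.0, -1.0]]
contact_force: [-0.3, -0.6, 0.0]
```

```bash
for i in 1 2 3 ; do python3 -m handwheel '[[40,[0.7,0,0],0],[40,[1.5,0,0],0],[40,[1.5,0,0],0]]'|sed -n '2p;4p'; done
```

```text
tcp_pos: [0.5673, 0.2065, 0.1927]
contact_force: [0.4, 0.3, 0.1]
tcp_pos: [0.5673, 0.2069, 0.1926]
contact_force: [-1.2, -9.7, 1.4]
tcp_pos: [0.5673, 0.2069, 0.1927]
contact_force: [-2.6, -22.4, 3.8]
```

The fingers meet the shelf front at TCP y = 0.2069. Now back off, drop to band height and repeat the brisk push, stopping at about 0.204. Then a short step to the edge plane.

```bash
python3 -m handwheel '[[40,[-20,0,0],0],[40,[-50,0,0],0],[40,[-68,0,0],0],[40,[-68,0,15],0],[40,[-68,0,32],0],[40,[-68,0,32],0],[40,[-68,0,32],0],[40,[-68,0,32],0]]' | sed -n 2p; python3 go.py .568 .204 .16 .01
```

```text
tcp_pos: [0.5681, 0.1421, 0.1609]
shift mm [61.9  0.6  0.9] roll 0.002 | tcp [0.5681 0.1421 0.1609] yaw 0.012 gap 0.040051463719326566 F [-0.1 -0.2  0.5] grip 0.0 t 22.6
```

```bash
python3 -m handwheel '[[40,[30,0.5,0],0],[40,[61,0.5,0],0],[40,[61,0.5,0],0],[40,[61,0.5,0],0],[40,[61,0.5,0],0]]' | sed -n '2p;4p'; python3 -m handwheel '[[40,[-8,0,0],0],[40,[-8,0,0],0],[40,[-8,0,0],0],[40,[2.5,0,0],0],[40,[2.5,0,0],0]]' | sed -n '2p;4p';python3 -m handwheel '[[40,[0.7,0,0],0],[40,[0.7,0,0],0]]' | sed -n '2p;4p'
```

```text
tcp_pos: [0.568, 0.2018, 0.1609]
contact_force: [-0.9, 0.1, 0.5]
tcp_pos: [0.5678, 0.206, 0.1606]
contact_force: [0.5, -0.4, -0.5]
tcp_pos: [0.5678, 0.2059, 0.1606]
contact_force: [0.2, -0.9, -1.3]
```

Now back away and measure again.

```bash
python3 -m handwheel '[[40,[-20,0,0],0],[40,[-50,0,0],0],[40,[-90,0,0],0],[40,[-125,0,0],0],[40,[-125,0,-40],0],[40,[-125,0,-80],0],[40,[-155,-30,-120],0],[40,[-185,-70,-140],0],[40,[-215,-110,-140],0],[40,[-245,-150,-140],0],[40,[-275,-190,-140],0],[40,[-275,-200,-140],0],[40,[-275,-200,-140],0]]' | sed -n 1,2p; python3 m3.py
```

```text
time_s: 25.1
tcp_pos: [0.3693, -0.0724, 0.3015]
[306.2, 152.3, 339.3, 188.4] [ 0.5681  0.2438 -0.0272] 0.116
red 145 149 146.96 320.0 model [[320.21, 148.04], [320.19, 145.28]]
[303.8, 150.8, 339.2, 186.2] [ 0.5678  0.2391 -0.0515] 0.167
red 145 149 147.04 319.9 model [[320.21, 148.04], [320.19, 145.28]]
[304.3, 151.5, 341.5, 187.7] [ 0.5683  0.2417 -0.0071] 0.104
red 145 149 147.04 319.7 model [[320.21, 148.04], [320.19, 145.28]]
```

View pics/fin2.png

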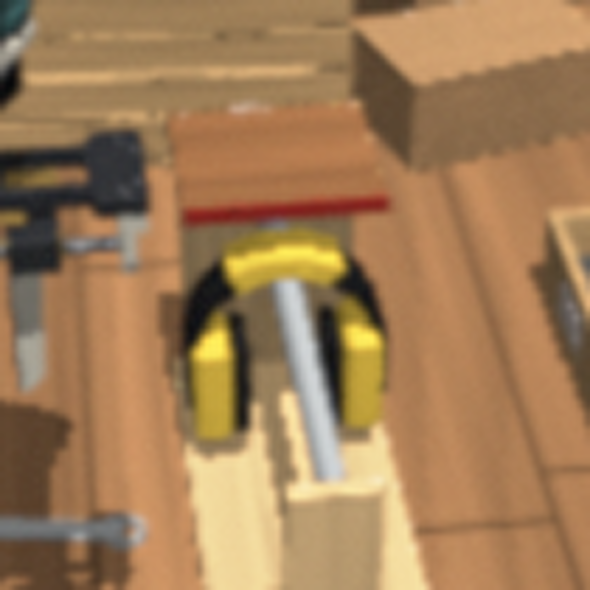

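The ears did not move (mean fit 0.2413 before, 0.2415 after), although the fingers came within 1 mm of the shelf-front plane. So the band is already fully behind that plane: about 22 to 25 mm past the edge by vision, straight, upright and at rest. Handing in.

```bash
python3 -c "
from h import *
print(close_job())"
```

```text
the job is handed in; nothing more can be done
None
```

I hung the yellow ear defenders on the open rail, released them, and pushed them along until the headband was under the shelf. They hang straight and upright, with the crown about 22–25 mm past the shelf edge by camera (18 mm needed, so only a few mm of margin). The job is handed in at about 25 s; no verdict came back.

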